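Find the stripped bolt on a three-port filter manifold and hold its cap open

ROBOT

A 6-joint arm with a two-finger parallel gripper is mounted at the origin on a cart in front of the work surface, level with it; the furniture and walls round the work are solid. World frame = base frame: x ahead of the robot, y to its left, z up, the work surface at z = 0. Lengths are in mm, angles in rad, forces in N, time in s.
With the tool pointing down it reaches from about 300 to 775 mm from the base axis. Payload 14.6 kg.
Tool frame: the origin (TCP) lies on the centre line of the jaws, within the pads' length; the fingertips stand 19 mm ahead of it and the grasp point (between the pads) is the TCP (bot.tip_reach is the distance from the TCP to the fingertips, in mm); z points along the fingers, y is the line along which they close (so a half turn about z gives the same grasp; the last joint's range is limited). The gripper opens to 85 mm and grips with 20 to 120 N. Pads are 22 mm wide; open, the fingers measure 114 mm over their backs; the gripper's body (76 mm by 85 mm) begins 54 mm behind the grasp point. The pads swing forward as they close: fully open they stand 13 mm farther back than shut.
Start: joints at [1.069, 0.3, 1.521, -0, 1.321, -0.067], TCP at [231.672, 498.816, 250.281] pointing down, gripper open.
Joint ranges: [-3.03, 3.03], [-0.79, 2.21], [0.23, 2.52], [-1.04, 4.18], [0, 3.07], [-2.55, 2.55]. Speed limits (rad/s): [2.22, 2.22, 2.57, 3.14, 3.14, 3.14].

INTERFACE

Orientations are given as a unit quaternion [w, x, y, z].
In Python, from rig import bot gives the robot as it stands. Calls block until the motion is done:
- bot.move_to(position, orientation): joint-space move of the TCP to a pose.
- bot.servo_line(position, attitude=None, speed=150, until_force=None): straight line of the TCP; attitude=None keeps the orientation; speed is the mean speed in mm/s. With until_force (N) it stops when the force on the tool has changed by that much, and returns True; else False.
- bot.move_joints(angles): joint-space move.
- bot.move_gripper(opening, grip_force=None): finger opening in mm; grip_force is the grip in N (None keeps the last); returns when the fingers have stopped.
- bot.dwell(seconds).
- bot.ik(position, orientation): joint angles nearest the present ones, or None.
- bot.read_state(): the state.
- bot.read_camera(name): name is "scene" or "side" or "wrist"; returns a dict with "image" (420x560x3 uint8, blue, green, red), "depth" (420x560 float32, mm along the optical axis (not along the pixel's ray), 0 where there is no reading), "fovy" (degrees; the focal length in pixels is half the picture's height over the tangent of half this angle, whatever the lens; pixels are square), "cx", "cy" (the principal point, pixels), "eye" and "attitude" of the camera in the world; the wrist camera has in their place "mount" (4x4, takes a point from camera to tool coordinates, whose origin is the TCP and whose axes are the flange's). Camera axes: x right, y down, z forward; pixel columns grow to the right and rows downward; lengths in mm; the calibration is good to about 2 mm. The wrist camera is an equidistant fisheye: a pixel r from the principal point sees the ray r / f radians off the axis. A picture is of the moment at which its call begins: read the wrist's pose just before it.
A pose or a line that the arm cannot do raises bot.MotionError and nothing moves.
- bot.finish_job(): hands the job in; it is judged then, once.
The state is a dict: "clock": time; "joint_positions": joint angles; "qvel": joint speeds; "effort": joint torques, N m; "ee_pos": TCP position; "tool_rot": TCP orientation; "ft_force": force on the tool from outside, world axes, zero at the start; "moment": the same for the moment, N m; "grip_width": finger opening in mm; "grip_force": force on a finger pad.
Only numpy, scipy, OpenCV 4.12 (cv2) and the standard library are available. Lean on these libraries where they do the work, as an engineer would, in place of code of your own. Each camera call takes 0.05 s, during which the arm holds its last target. There are 200 camera calls.

TASK

The filter manifold is drawing air because the brass bolt of one of its three port caps no longer grips its thread, though all three look alike. Tap the bolt heads straight down from above, one after another, until you find the one that gives, then take that bolt by its head, swing its cap up well past halfway to upright and finish while still holding it there, because it falls shut when let go and I have to change the seal under it. Leave the other two caps shut and do not disturb the things around the manifold.

Things in the scene. Friction and masses are not known exactly. Their poses are not given: they have to be found in the camera images.
- manifold: stainless filter manifold, fixed to the worktop: square header tube on two feet, 290 mm along its own y (the robot's left), three round ports on top, each shut by a hinged cap. Origin: centre of its underside; own x points away from the robot, z up. Port axes at x = 0 and y = +95 (left, 1), 0 (middle, 2), -95 mm (right, 3); bolts at x = -46 mm, hinge pins at x = +40 mm
- bolt_head_1 (a point): centre of the top of the left cap's bolt: knurled brass head 20 mm across, 18 mm tall, 134 mm above the worktop while shut; a 7 mm gap with a light spring parts it from the cap's ear. Nothing stands beside it. It swings with the cap about hinge_pin_1. Pinched along the manifold's y, it can turn between the pads, so the gripper may keep pointing down
- hinge_pin_1 (a point): middle of the left cap's hinge pin, 105 mm above the worktop; the pin lies along the manifold's y, 86 mm behind the bolt's axis and 29 mm below the top of the shut bolt's head
- bolt_1 (a joint): how far the left bolt is pressed down into its cap's ear, m: 0 at rest; a bolt that grips its thread stays under 0.001 when tapped, the stripped one sinks up to 0.005 against a spring of 1 to 3 N and comes back up
- hinge_1 (a joint): opening angle of the left cap, rad: 0 shut, stop at 1.35; its front rises and swings away from the robot. A gripping bolt keeps it shut; with the stripped bolt it swings freely and falls shut from any angle
- cap_1: the left aluminium cap, 0.2 kg with its bolt: a disc 62 mm wide and up to 11 mm thick (top 112 mm above the worktop) with an ear in front, 15 mm wide and 8 mm thick (top at 109 mm), that carries the bolt. Origin on the hinge pin; moves with hinge_1
- bolt_head_2 (a point): centre of the top of the middle cap's bolt: knurled brass head 20 mm across, 18 mm tall, 134 mm above the worktop while shut; a 7 mm gap with a light spring parts it from the cap's ear. Nothing stands beside it. It swings with the cap about hinge_pin_2. Pinched along the manifold's y, it can turn between the pads, so the gripper may keep pointing down
- hinge_pin_2 (a point): middle of the middle cap's hinge pin, 105 mm above the worktop; the pin lies along the manifold's y, 86 mm behind the bolt's axis and 29 mm below the top of the shut bolt's head
- bolt_2 (a joint): how far the middle bolt is pressed down into its cap's ear, m: 0 at rest; a bolt that grips its thread stays under 0.001 when tapped, the stripped one sinks up to 0.005 against a spring of 1 to 3 N and comes back up
- hinge_2 (a joint): opening angle of the middle cap, rad: 0 shut, stop at 1.35; its front rises and swings away from the robot. A gripping bolt keeps it shut; with the stripped bolt it swings freely and falls shut from any angle
- cap_2: the middle aluminium cap, 0.2 kg with its bolt: a disc 62 mm wide and up to 11 mm thick (top 112 mm above the worktop) with an ear in front, 15 mm wide and 8 mm thick (top at 109 mm), that carries the bolt. Origin on the hinge pin; moves with hinge_2
- bolt_head_3 (a point): centre of the top of the right cap's bolt: knurled brass head 20 mm across, 18 mm tall, 134 mm above the worktop while shut; a 7 mm gap with a light spring parts it from the cap's ear. Nothing stands beside it. It swings with the cap about hinge_pin_3. Pinched along the manifold's y, it can turn between the pads, so the gripper may keep pointing down
- hinge_pin_3 (a point): middle of the right cap's hinge pin, 105 mm above the worktop; the pin lies along the manifold's y, 86 mm behind the bolt's axis and 29 mm below the top of the shut bolt's head
- bolt_3 (a joint): how far the right bolt is pressed down into its cap's ear, m: 0 at rest; a bolt that grips its thread stays under 0.001 when tapped, the stripped one sinks up to 0.005 against a spring of 1 to 3 N and comes back up
- hinge_3 (a joint): opening angle of the right cap, rad: 0 shut, stop at 1.35; its front rises and swings away from the robot. A gripping bolt keeps it shut; with the stripped bolt it swings freely and falls shut from any angle
- cap_3: the right aluminium cap, 0.2 kg with its bolt: a disc 62 mm wide and up to 11 mm thick (top 112 mm above the worktop) with an ear in front, 15 mm wide and 8 mm thick (top at 109 mm), that carries the bolt. Origin on the hinge pin; moves with hinge_3
- petri_a: closed petri dish, 67 mm wide, 14 mm tall, to the right in front of the manifold; origin: centre of its underside
- tweezers: steel tweezers, 133 mm long, 10 mm tall, lying in front of the manifold; origin: middle of the underside
- dropper_bottle: small white dropper bottle with a long tip, 27 mm wide, 86 mm tall, behind the manifold; origin: centre of its underside
- bottle_s1: clear bottle with a blue cap, 56 mm wide, 123 mm tall, to the left behind the manifold; origin: centre of its underside

How it is judged (in metres and radians):
On the way, in this order (a step that is already met when the one before it is completed fails the run):
1. a tap from above has pushed the loose bolt down by at least 3 mm, its cap being shut (((value of joint bolt_1 above 0.003 m and value of joint hinge_1 below 0.03 rad and contact force between the fingers and cap_1 above 0.5 N) or (value of joint bolt_2 above 0.003 m and value of joint hinge_2 below 0.03 rad and contact force between the fingers and cap_2 above 0.5 N) or (value of joint bolt_3 above 0.003 m and value of joint hinge_3 below 0.03 rad and contact force between the fingers and cap_3 above 0.5 N))), for 0.05 s.
2. the cap of the loose bolt is lifted clear by the gripper, with the other two shut (((value of joint hinge_1 above 0.5 rad and contact force between the fingers and cap_1 above 0.5 N and value of joint each of hinge_2, hinge_3 below 0.03 rad) or (value of joint hinge_2 above 0.5 rad and contact force between the fingers and cap_2 above 0.5 N and value of joint each of hinge_1, hinge_3 below 0.03 rad) or (value of joint hinge_3 above 0.5 rad and contact force between the fingers and cap_3 above 0.5 N and value of joint each of hinge_1, hinge_2 below 0.03 rad))), for 0.2 s.
At the end, for the whole second after the job is handed in: One cap is open by more than 0.87 rad (50 degrees) and still, in the fingers (contact force over 0.5 N on the cap or its bolt), the other two caps are shut (under 0.03 rad), and the petri dish, tweezers, dropper bottle and blue-capped bottle are within 20 mm of where they stood (((value of joint hinge_1 above 0.87 rad and contact force between the fingers and cap_1 above 0.5 N and velocity of joint hinge_1 between -0.1 and 0.1 rad/s and value of joint each of hinge_2, hinge_3 below 0.03 rad) or (value of joint hinge_2 above 0.87 rad and contact force between the fingers and cap_2 above 0.5 N and velocity of joint hinge_2 between -0.1 and 0.1 rad/s and value of joint each of hinge_1, hinge_3 below 0.03 rad) or (value of joint hinge_3 above 0.87 rad and contact force between the fingers and cap_3 above 0.5 N and velocity of joint hinge_3 between -0.1 and 0.1 rad/s and value of joint each of hinge_1, hinge_2 below 0.03 rad)) and distance of each of petri_a, tweezers, dropper_bottle, bottle_s1 from where it was at the start of the episode below 0.02 m); the arm keeps its last pose, push and grip.
It fails at once if a thing standing by the manifold is shoved more than 30 mm or knocked over (distance of any of petri_a, tweezers, dropper_bottle, bottle_s1 from where it was at the start of the episode above 0.03 m or angle between any of petri_a, tweezers, dropper_bottle, bottle_s1's own z axis and vertical above 0.6 rad).
It also fails if it takes over 45 s, if anything falls off the work surface, if the arm or the gripper's body presses on something with over 40 N, if the wrist force passes 120 N, or if a joint passes its speed limit or range.

## Working session

There is one attempt and no reset: what is moved stays moved. The work goes in short steps, each a Python script; the robot and the scene stay as the last script left them, time stands still between calls to the robot, and variables do not carry over. Pictures are saved under pics/ and viewed, at most 10 in all, crops included, and the job is handed in when it is done.

```bash
mkdir -p pics; ls; cat > h.py <<'E'
import numpy as np, cv2
from scipy.spatial.transform import Rotation as R
from rig import bot
def rot(q): 
    q=np.asarray(q,float)
    return q if q.shape==(3,3) else R.from_quat(q[[1,2,3,0]]).as_matrix()
def foc(c): return 210/np.tan(np.radians(c["fovy"])/2)
def pts(c,us,vs,z):
    f=foc(c); p=np.stack([(us-c["cx"])/f*z,(vs-c["cy"])/f*z,z],-1)
    return p@rot(c["attitude"]).T+np.asarray(c["eye"])
def ray(c,u,v): 
    d=rot(c["attitude"])@np.array([(u-c["cx"])/foc(c),(v-c["cy"])/foc(c),1.]); return np.asarray(c["eye"],float),d/np.linalg.norm(d)
E
python3 - <<'E'
from h import *
import pickle
ims=[]
for n in("scene","side"):
    c=bot.read_camera(n); pickle.dump(c,open(n+".pkl","wb")); ims.append(c["image"]); print(n,c["fovy"],c["cx"],c["cy"],c["eye"],c["attitude"])
    cv2.imwrite(f"pics/{n}.png",c["image"])
print(bot.read_state())
E
```

```text
pics
scene 44.27704140522964 276.6088081157602 219.61225143044723 [  84.29103497 -351.01831345 1000.98048016] [-0.32148221  0.87833522 -0.33543506  0.11251557]
side 53.20918027695633 281.43113555141724 213.28240354576909 [ 489.46619551 -818.95925932  679.54540205] [-0.49508501  0.8681641  -0.03264261  0.01078846]
{'clock': 0.1, 'joint_positions': array([ 1.06942133e+00,  3.00383976e-01,  1.52153088e+00, -1.69717731e-05,
        1.32071368e+00, -6.65749908e-02]), 'qvel': array([ 1.31444478e-03, -1.26469124e-03, -2.05475357e-03, -5.72511697e-04,
        9.39178375e-05, -1.76963375e-03]), 'effort': array([-3.21476518e-04, -5.44376135e+01, -3.62374413e+01, -1.52015159e-04,
        3.06908907e-03,  4.47687216e-05]), 'ee_pos': array([231.57402802, 498.65362379, 249.79033538]), 'tool_rot': array([-1.37222699e-04,  2.15689474e-01,  9.76461869e-01, -4.99503291e-04]), 'ft_force': array([-0.40513488,  0.35989074, -0.88303694]), 'moment': array([ 0.03647079, -0.00287439,  0.030439  ]), 'grip_force': 0.0, 'grip_width': 85.45565935351064}
```

View pics/scene.png

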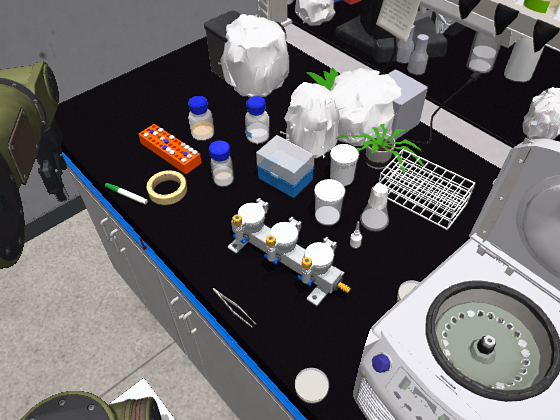

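View pics/side.png

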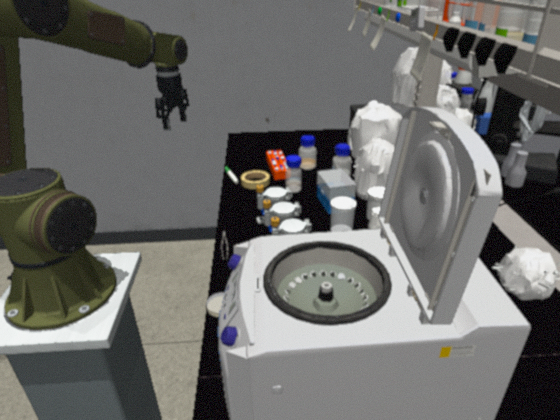

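The scene view shows the manifold with three caps at about (250,213), (284,234) and (318,256). Its brass bolts are at (237,222), (271,242) and (306,263). In the side view the bolts are near (260,188), (267,205) and (275,222), partly in line with the caps.

```bash
python3 - <<'E'
from h import *
import pickle
B={}
for n,(x0,x1,y0,y1) in {"scene":(225,360,205,300),"side":(250,290,175,235)}.items():
    c=pickle.load(open(n+".pkl","rb")); hsv=cv2.cvtColor(c["image"],cv2.COLOR_BGR2HSV)
    m=cv2.inRange(hsv,(10,110,90),(32,255,255)); k=np.zeros_like(m); k[y0:y1,x0:x1]=m[y0:y1,x0:x1]
    nn,l,s,ce=cv2.connectedComponentsWithStats(k)
    for i in range(1,nn):
        if s[i,4]<8: continue
        v,u=np.where(l==i); d=c["depth"][v,u]; ok=d>0; P=pts(c,u[ok],v[ok],d[ok])
        top=P[P[:,2]>P[:,2].max()-5] if len(P) else P
        print(n,s[i],ce[i].round(1),"med",np.median(P,0).round(1),"zmax",P[:,2].max().round(1),"top",top.mean(0).round(1),len(top))
        B.setdefault(n,[]).append(ce[i])
    # cap tops from depth: high, in region
    v,u=np.mgrid[y0:y1,x0:x1]; d=c["depth"][y0:y1,x0:x1]; P=pts(c,u.ravel(),v.ravel(),d.ravel())
    w=P[(abs(P[:,2]-111)<4)&(d.ravel()>0)]
    if n=="scene": print(len(w), w.min(0),w.max(0)); ln=cv2.fitLine(w[:,:2].astype(np.float32),cv2.DIST_L2,0,.01,.01).ravel(); print("line",ln,np.degrees(np.arctan2(ln[1],ln[0])))
    im=c["image"][y0:y1,x0:x1]; cv2.imwrite(f"pics/{n}_c.png",cv2.resize(im,None,fx=5,fy=5,interpolation=cv2.INTER_CUBIC))
a=[pickle.load(open(n+".pkl","rb")) for n in("scene","side")]
for p in B["scene"]:
  for q in B["side"]:
    o1,d1=ray(a[0],*p);o2,d2=ray(a[1],*q)
    t=np.linalg.lstsq(np.stack([d1,-d2],1),o2-o1,rcond=None)[0];x,y=o1+t[0]*d1,o2+t[1]*d2
    if np.linalg.norm(x-y)<12: print(p.round(),q.round(),((x+y)/2).round(1),np.linalg.norm(x-y).round(1))
E
```

```text
scene [232 214  10  12  86] [236.7 219.9] med [487.  261.8 130.9] zmax 137.5 top [489.1 265.  134.3] 33
scene [266 235  10  12  83] [270.3 240.8] med [503.  167.6 132.1] zmax 136.9 top [505.3 170.8 134.1] 43
scene [302 257  10  12  88] [306.3 263. ] med [520.2  74.7 131.7] zmax 136.6 top [522.2  78.  134.3] 44
scene [337 282  14  11  80] [343.6 286.7] med [580.   18.1  45.3] zmax 49.8 top [580.7  18.1  47.1] 45
1458 [481.61073869  56.25946107 107.00456515] [615.39630443 305.25593337 114.98095165]
line [ 2.0790465e-01 -9.7814912e-01  5.5491309e+02  1.6861157e+02] -78.000404
side [255 183  10  10  72] [259.4 187.1] med [490.6 262.4 122.4] zmax 133.2 top [492.2 262.3 131.4] 25
side [263 200   8   9  59] [266.5 203.6] med [507.4 164.9 128.9] zmax 134.5 top [508.7 168.5 132. ] 27
side [271 217   9  10  74] [274.7 221.3] med [525.6  72.5 128.5] zmax 135.5 top [526.3  76.9 132.3] 27
[237. 220.] [259. 187.] [490.3 265.3 126.7] 2.3
[270. 241.] [266. 204.] [507.9 173.  123.5] 0.9
[306. 263.] [275. 221.] [525.2  79.4 123.8] 1.0
```

View pics/scene_c.png

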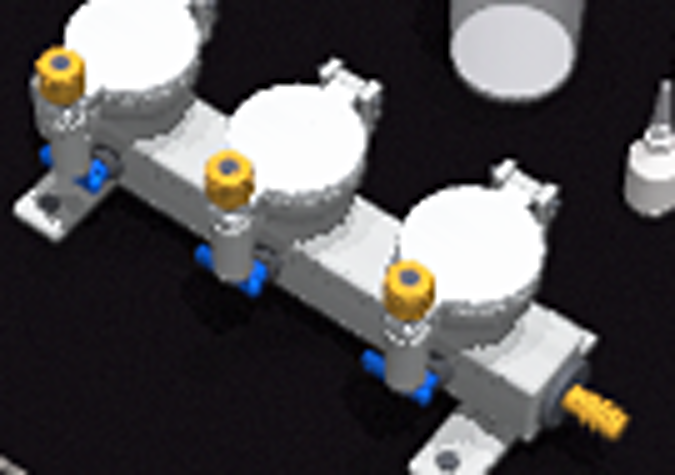

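The crop shows the knurled heads with dark sockets at full-image positions of about (237,217.4), (270.6,238.4) and (306.8,260.4). Triangulation puts them about 95 mm apart, with a manifold yaw near 10.5°. Next I'll move above the manifold and measure with the wrist camera from two places.

```bash
cat >> h.py <<'E'
YAW=np.radians(10.5)
def down(yaw=YAW):
    c,s=np.cos(yaw),np.sin(yaw)
    q=R.from_matrix(np.array([[-c,-s,0],[-s,c,0],[0,0,-1.]])).as_quat(); return q[[3,0,1,2]]
E
python3 - <<'E'
from h import *
import pickle
c=pickle.load(open("scene.pkl","rb"))
for u,v in((237,217.4),(270.6,238.4),(306.8,260.4)):
    o,d=ray(c,u,v); print((o+d*(134-o[2])/d[2]).round(1))
bot.move_gripper(0,30)
for i,p in enumerate(((470,165,290),(500,185,240))):
    bot.move_to(p,down()); s=bot.read_state(); w=bot.read_camera("wrist"); pickle.dump((s,w),open(f"w{i}.pkl","wb")); cv2.imwrite(f"pics/w{i}.png",w["image"])
    print(s["clock"],s["ee_pos"],w["fovy"],w["cx"],w["cy"],w["mount"],s["grip_width"],s["ft_force"])
E
```

```text
[490.6 264.7 134. ]
[507.1 171.  134. ]
[524.7  78.1 134. ]
2.3917 [469.82725214 165.55373159 289.93363439] 65.70646984690485 273.73391249980097 207.69686259526327 [[ 1.25061686e-03 -9.58006608e-01 -2.86743396e-01  7.29057099e+01]
 [ 9.99999218e-01  1.20015998e-03  3.51724529e-04 -2.49730279e-01]
 [ 7.18352766e-06 -2.86743612e-01  9.58007360e-01 -1.23856283e+02]
 [ 0.00000000e+00  0.00000000e+00  0.00000000e+00  1.00000000e+00]] 0.2099894792162376 [-0.70441717  0.30028599  0.56996564]
2.8 [499.65163419 185.60980065 239.13532621] 65.70646984690485 273.73391249980097 207.69686259526327 [[ 1.25054099e-03 -9.58006484e-01 -2.86743809e-01  7.29064863e+01]
 [ 9.99999218e-01  1.20090730e-03  3.48963169e-04 -2.49866100e-01]
 [ 1.00437552e-05 -2.86744021e-01  9.58007237e-01 -1.23856310e+02]
 [ 0.00000000e+00  0.00000000e+00  0.00000000e+00  1.00000000e+00]] -0.11669118685546169 [-0.2943128   0.43978082 -0.30300498]
```

View pics/w0.png

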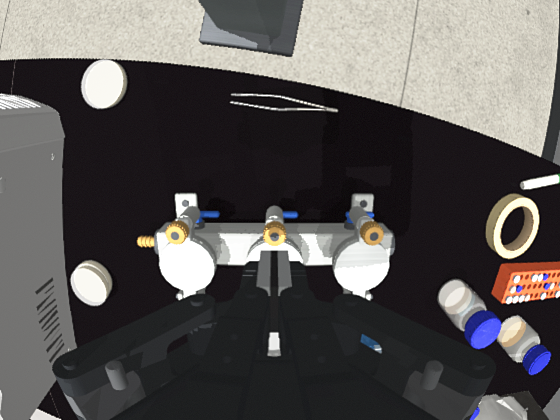

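View pics/w1.png

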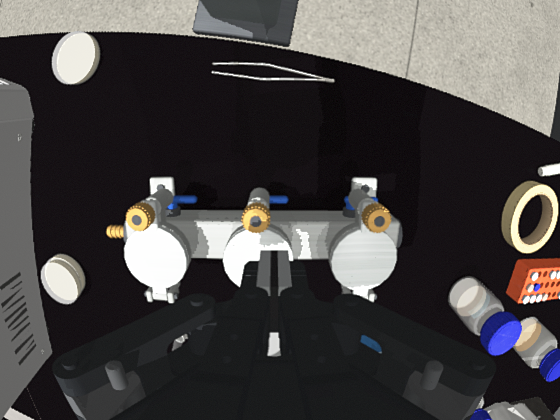

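Both wrist views show the three heads, with image left being the robot's right. Their sockets are near (176,236), (274,236) and (373,236) in w0, and (139,218), (256,217) and (376,218) in w1. I'll triangulate the dark sockets next.

```bash
python3 - <<'E'
from h import *
import pickle
A=[]
for i,seeds in enumerate((((373,236),(274,236),(176,236)),((376,218),(256,217),(139,218)))):
    s,w=pickle.load(open(f"w{i}.pkl","rb")); im=w["image"]; M=np.asarray(w["mount"]); f=foc(w); T=rot(s["tool_rot"]); row=[]
    m=cv2.inRange(cv2.cvtColor(im,cv2.COLOR_BGR2HSV),(10,100,70),(32,255,255))
    for u,v in seeds:
        b=m[v-16:v+17,u-16:u+17]; cn=max(cv2.findContours(b,cv2.RETR_EXTERNAL,cv2.CHAIN_APPROX_NONE)[0],key=cv2.contourArea)
        h=np.zeros_like(b); cv2.drawContours(h,[cn],-1,255,-1)
        n,l,st,ce=cv2.connectedComponentsWithStats(h&~b); j=1+np.argmax(st[1:,4]); uv=ce[j]+[u-16,v-16]
        d=uv-[w["cx"],w["cy"]]; r=np.hypot(*d); a=r/f; dc=np.r_[np.sin(a)*d/r,np.cos(a)]
        row.append((s["ee_pos"]+T@M[:3,3],T@M[:3,:3]@dc)); print(uv.round(1),st[j,4])
    A.append(row)
P=[]
for (o1,d1),(o2,d2) in zip(*A):
    t=np.linalg.lstsq(np.stack([d1,-d2],1),o2-o1,rcond=None)[0];x,y=o1+t[0]*d1,o2+t[1]*d2
    P.append((x+y)/2); print(P[-1].round(1),np.linalg.norm(x-y).round(2),"z134 w0,w1",*[(o+d*(134-o[2])/d[2])[:2].round(1) for o,d in((o1,d1),(o2,d2))])
v=P[0]-P[2]; print("yaw",np.degrees(np.arctan2(-v[0],v[1])),np.linalg.norm(v))
E
```

```text
[373.7 236.1] 59
[274.1 236.6] 62
[174.5 235.5] 56
[379. 221.] 93
[255.2 221. ] 103
[136.2 219.7] 78
[490.4 266.  135.2] 0.08 z134 w0,w1 [490.8 266.5] [490.7 266.4]
[508.2 172.9 133. ] 0.01 z134 w0,w1 [507.9 172.9] [507.9 172.9]
[524.9  79.5 134.5] 0.05 z134 w0,w1 [525.1  79.4] [525.   79.3]
yaw 10.48174701781169 189.64926182567643
```

```bash
cat >> h.py <<'E'
BOLT={1:(490.7,266.4),2:(507.9,172.9),3:(525.0,79.4)}
E
python3 - <<'E'
from h import *
print(bot.tip_reach)
for k in(2,1,3):
    x,y=BOLT[k]; bot.servo_line([x,y,170],down(),speed=150)
    bot.servo_line([x,y,160],speed=60); f0=bot.read_state()["ft_force"][2]
    hit=bot.servo_line([x,y,146],speed=15,until_force=6); bot.dwell(.15); s=bot.read_state()
    dz=s["ee_pos"][2]-19
    print(k,hit,"tip z",round(dz,2),s["ft_force"][2]-f0,s["clock"])
    bot.servo_line([x,y,170],speed=80)
    if dz<131.5: print("loose",k); break
E
```

```text
19.0
2 True tip z 133.8 7.2558333629468095 4.525
1 True tip z 128.85 6.184599053561434 6.9333
loose 1
```

Bolt 2 stopped at 133.8, so it holds. Bolt 1 sank 5 mm, so it is the loose one. I'll grip it next.

```bash
python3 - <<'E'
from h import *
x,y=BOLT[1]
bot.move_gripper(45,30)
print(bot.servo_line([x,y,133],speed=60,until_force=8))
bot.move_gripper(10,35); s=bot.read_state(); print(s["ee_pos"],s["grip_width"],s["grip_force"],s["ft_force"],s["clock"])
# first 0.2 rad of the arc
p0=s["ee_pos"]; ax=np.array([np.cos(YAW),np.sin(YAW),0]); r=np.array([-86,20.])
def pos(t): 
    c,sn=np.cos(t),np.sin(t); d=np.array([c*r[0]+sn*r[1],-sn*r[0]+c*r[1]])-r
    return p0+ax*d[0]+np.array([0,0,d[1]])
np.save("p0.npy",p0)
for t in np.arange(.07,.29,.07):
    bot.servo_line(pos(t),speed=40)
s=bot.read_state(); print(s["ee_pos"]-p0,s["grip_width"],s["grip_force"],s["ft_force"],s["clock"])
w=bot.read_camera("wrist"); cv2.imwrite("pics/g1.png",w["image"])
E
```

```text
False
[490.82171382 266.50256047 133.2830603 ] 18.556174986929715 34.11972999572754 [0.13366464 1.37364074 1.2594845 ] 8.975
[ 9.16142418  1.64998478 23.21892007] 18.286608034956984 34.64857220649719 [ 4.91300207  1.85177198 -5.68922636] 10.2083
```

View pics/g1.png

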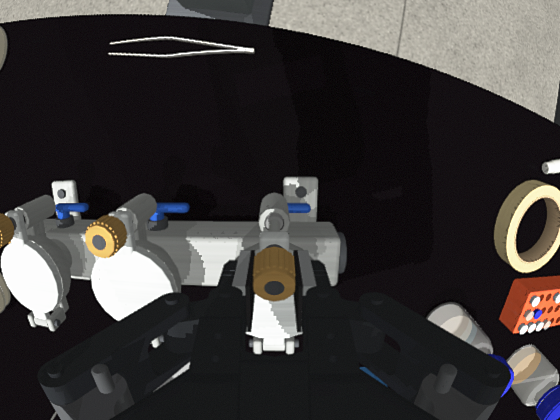

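The loose bolt at (272,275) is between the pads and its cap has tilted up, while the others are shut. Forces are small, so I'll carry on along the arc.

```bash
python3 - <<'E'
from h import *
p0=np.load("p0.npy"); ax=np.array([np.cos(YAW),np.sin(YAW),0]); r=np.array([-86,20.])
def pos(t): 
    c,sn=np.cos(t),np.sin(t); d=np.array([c*r[0]+sn*r[1],-sn*r[0]+c*r[1]])-r
    return p0+ax*d[0]+np.array([0,0,d[1]])
for t in np.arange(.35,1.13,.07):
    bot.servo_line(pos(t),speed=40); s=bot.read_state(); f=s["ft_force"]
    print(round(t,2),s["grip_width"].round(2) if hasattr(s["grip_width"],"round") else s["grip_width"],f.round(1),round(s["clock"],1))
    if np.linalg.norm(f)>35: print("stop");break
bot.dwell(.5); s=bot.read_state(); print(s["ee_pos"]-p0,s["grip_width"],s["grip_force"],s["ft_force"],s["clock"])
w=bot.read_camera("wrist"); cv2.imwrite("pics/g2.png",w["image"])
c=bot.read_camera("scene"); cv2.imwrite("pics/g3.png",cv2.resize(c["image"][150:300,180:380],None,fx=4,fy=4))
E
```

```text
0.35 18.213978289805866 [ 0.2  0.6 -4. ] 10.6
0.42 18.128716028304247 [ 1.3  1.6 -4.2] 10.9
0.49 18.541197281347035 [ 4.3  1.2 -7.2] 11.2
0.56 18.186855150632613 [ 0.9 -0.1 -4.5] 11.5
0.63 18.57363256371323 [-1.9 -1.  -1.8] 11.8
0.7 18.635806313835797 [-1.8 -0.8 -2.4] 12.1
0.77 18.259976746917953 [-0.9 -0.5 -3.2] 12.4
0.84 18.15917126862169 [-1.1 -1.1 -3.2] 12.7
0.91 18.097497667263887 [-1.7 -2.3 -1.5] 13.0
0.98 18.057867763436956 [ 1.4 -0.9 -8.6] 13.3
1.05 18.337431464653037 [ 0.1 -1.  -5.8] 13.7
1.12 18.39609967908444 [-0.5 -3.  -4. ] 14.0
[65.41453353 12.11915446 66.22861626] 18.399544367894862 34.702792167663574 [-1.56729433 -3.23421357 -2.56812783] 14.4583
```

View pics/g2.png

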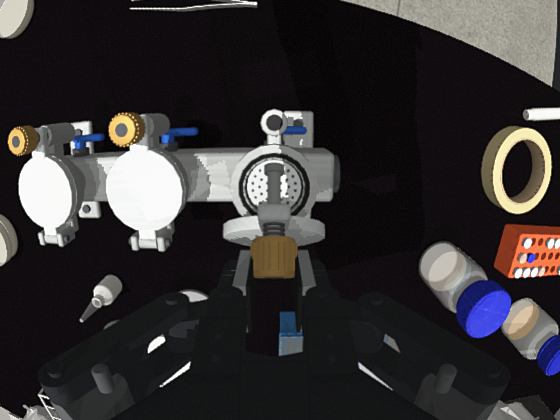

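View pics/g3.png

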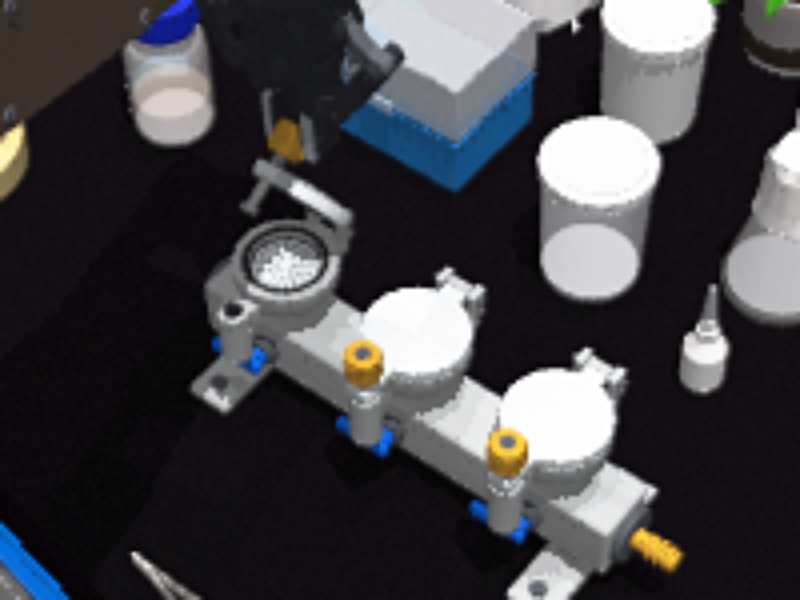

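Both views show the left cap standing steeply open, with its brass head between the pads at (273,257) in the wrist view. The other two caps are shut and the surrounding things are where they were, so I'm handing in.

```bash
python3 -c "
from rig import bot
print(bot.finish_job())"
```

```text
the job is handed in; nothing more can be done
None
```

The left bolt (1) is the stripped one: it sank 5 mm when tapped. The gripper is holding its cap open at about 1.1 rad (64°), the other two caps are shut, nothing around the manifold was disturbed, and the job is handed in (the judge's result wasn't shown).

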